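Make up two supper kits from the pantry stock

TASK

Make up two supper kits, one item to a bay, each standing upright flat on the floor of its bay. The longer, three-bay tray gets the tall can in its middle bay, with the small narrow tin and the carton in its two end bays, either way round; the shorter, two-bay tray gets the jar and the flat rectangular tin, either way round. Never tip any of these items over, and leave the red tea tin, the storage jar and the clear food box where they are.

Things in the scene. Friction and masses are not known exactly. Their poses are not given: they have to be found in the camera images.
- tray_three: Longer plywood tray, 284 mm (its y) by 98 mm (its x), fixed, turned up to 9 degrees. Three open bays in a row along y, each 88 x 88 mm inside, 5 mm walls; bay centres at y = -93, 0, +93 mm, x = 0. Bay floor 6 mm, wall tops 20 mm above the worktop. Between robot and stock, left or right (the trays swap sides). Origin at the centre of its underside, z up.
- tray_two: Shorter plywood tray, 191 mm (its y) by 98 mm (its x), fixed, turned up to 9 degrees. Two open bays in a row along y, each 88 x 88 mm inside, 5 mm walls; bay centres at y = -46.5, +46.5 mm, x = 0. Bay floor 6 mm, wall tops 20 mm above the worktop. Between robot and stock, left or right (the trays swap sides). Origin at the centre of its underside, z up.
- tall_can: Tall food can, steel with a plain paper label, upright cylinder 66 mm diameter, 100 mm high, about 0.36 kg. Origin at the centre of its underside, z up.
- small_tin: Small narrow food tin, steel with a plain paper label, upright cylinder 53 mm diameter, 65 mm high, about 0.16 kg. Origin at the centre of its underside, z up.
- flat_tin: Flat fish tin, bare steel, no label, with a pull ring on its lid: rectangle with rounded corners, 58 mm (its x) by 76 mm (its y), only 42 mm high, about 0.15 kg. Turned up to 35 degrees at the start. Gripped above 16 mm from its underside, it is set into a bay without the fingers meeting the tray walls. Origin at the centre of its underside, z up.
- jar: Amber glass jar with paper label and dark metal screw lid, upright; body 56 mm diameter up to 55 mm, shoulder narrowing to 50 mm at 68 mm, lid 52 mm diameter from 68 to 85 mm (the top), about 0.24 kg. Origin at the centre of its underside, z up.
- carton: Closed cardboard carton, upright, 42 mm (its x) by 70 mm (its y) by 58 mm high, about 0.08 kg, rigid. Turned up to 35 degrees at the start. Origin at the centre of its underside, z up.
- tea_tin: Red rectangular tea tin, 70 mm (its x) by 110 mm (its y), 56 mm high, loose, beyond the stock. Not part of the kits. Origin at the centre of its underside, z up.
- storage_jar: Large clear storage jar with brass lid, 84 mm diameter, 106 mm high, loose, beyond the stock. Not part of the kits. Origin at the centre of its underside, z up.
- clip_box: Round clear plastic food box with white lid and two clips, 112 mm diameter (124 mm over the clips), 57 mm high, loose, beyond the stock. Not part of the kits. Origin at the centre of its underside, z up.
Not all that is in view belongs to the job. What is shaped like the tray_two but black or pink is not meant.

How it is judged:
By the outcome, as a careful person would: the job done as asked, in the order asked, and still so for the second after the job is handed in, with the robot touching nothing.
It also fails if it takes over 141 s, if anything falls off the work surface, if the arm or the gripper's body presses on something with over 40 N, if the wrist force passes 120 N, or if a joint passes its speed limit or range.

ROBOT

A 6-joint arm with a two-finger parallel gripper is mounted at the origin on the work surface. World frame = base frame: x ahead of the robot, y to its left, z up, the work surface at z = 0. Lengths are in m, angles in rad, forces in N, time in s.
With the tool pointing down it reaches from about 0.35 to 0.85 m from the base axis. Payload 8.1 kg.
Tool frame: the origin (TCP) lies at the very end of the fingers, on their centre line; the grasp point (between the pads) lies 19 mm behind it; z points along the fingers, y is the line along which they close (so a half turn about z gives the same grasp; the last joint's range is limited). The gripper opens to 93 mm and grips with 3 to 60 N. Pads are 15 mm wide; open, the fingers measure 128 mm over their backs; the gripper's body (75 mm by 188 mm) begins 65 mm behind the grasp point.
Start: joints at [1.18, 0.13, 1.488, -0, 1.523, -0.085], TCP at [0.181, 0.572, 0.219] pointing down, gripper open.
Joint ranges: [-2.96, 2.96], [-0.89, 2.26], [0.02, 2.5], [-1.34, 4.48], [0, 2.73], [-2.66, 2.66]. Speed limits (rad/s): [2.39, 2.39, 2.79, 3.14, 3.14, 3.14].

INTERFACE

Orientations are given as a rotation vector (axis times angle).
In Python, from plant import monitor, eyes, ticket gives the robot as it stands.
- The arm moves only by the tool arm_command, never from a script. Its argument "deltas" is a list that holds one entry, the list of rows, each a list of 6 numbers: the shift along the world's x, y, z in cm, then the turn, a rotation vector about the world's x, y, z in degrees. In form: [[[tx, ty, tz, rx, ry, rz], ...]]. A call has 1 to 12 rows; each row shifts and turns the commanded pose from where the row before left it; what a row does not reach is not made up. A row lasts 1/12 s, in which the tool goes at most 41.7 mm and 7.16 degrees, less where a joint would pass 70% of its speed; a pose out of reach is approached as far as the arm can. A call is refused whole if a number of a shift passes 4.17 or a number of a turn 7.16, either way. A call with a gripper value outside its range is refused whole. "gripper" is the opening, from -1 (shut) to 1 (fully open), set as the call begins (left out, the last holds). The fingers move at their own pace and stop on an object; "squeeze" is the grip in N (left out, the last holds). Time passes only in rows, so rows that do not move let the fingers close. It gives the time, the measured TCP pose, the force, the opening and the grip force at its end, in the units of the state.
- monitor.read_state(): the state, without advancing time (a new reading comes with each control period).
- eyes.read_camera(name): name is "side" or "top" or "wrist"; returns the picture (420x560x3 uint8, blue, green, red); there is no depth.
- eyes.camera_model(name): a dict with "fx", "fy", "cx", "cy" (pixels), "rvec" (rotation vector, rad) and "tvec" (3), from world to camera coordinates, as OpenCV has them. Camera axes: x right, y down, z forward; pixel columns grow to the right and rows downward; lengths in m; the calibration is good to about 2 mm. A picture is of the moment at which its call begins: read the wrist's pose just before it. camera_model takes no time and is no camera call; for the wrist camera it gives the pose at the moment of the call.
- ticket.close_job(): hands the job in; it is judged then, once.
The state is a dict: "t": time; "q": joint angles; "dq": joint speeds; "joint_torque": joint torques, N m; "tool_pos": TCP position; "orientation": TCP orientation; "force": force on the tool from outside, world axes, zero at the start; "wrist_torque": the same for the moment, N m; "opening": finger opening in m; "gripper_force": force on a finger pad.
Only numpy, scipy, OpenCV 4.12 (cv2) and the standard library are available. Lean on these libraries where they do the work, as an engineer would, in place of code of your own. Each camera call takes 0.05 s, during which the arm holds its last target. There are 200 camera calls.

## Working session

There is one attempt and no reset: what is moved stays moved. The work goes in short steps, Python scripts to look and compute and a tool call to move; the robot and the scene stay as the last step left them, time stands still between calls to the robot, and variables do not carry over. Pictures are saved under pics/ and viewed, at most 14 in all, crops included, and the job is handed in when it is done.

Besides the shell and the picture viewer there is one more tool, called after "Request:" as name(argument=value, ...) on one line, values as JSON. arm_command: Moves the arm, as the interface text tells. Its arguments: {"type":"object","properties":{"deltas":{"type":"array"},"gripper":{"type":"number"},"squeeze":{"type":"number"}},"required":["deltas"]}

```bash
mkdir -p pics; ls; python3 - <<'E'
from plant import monitor, eyes, ticket
import cv2,numpy as np
s=monitor.read_state(); print(s['t'],s['tool_pos'],s['orientation'],s['opening'])
for n in("top","side","wrist"):
    m=eyes.camera_model(n); im=eyes.read_camera(n); cv2.imwrite(f'pics/{n}0.png',im)
    R=cv2.Rodrigues(np.array(m['rvec']))[0]; print(n,m['fx'],m['cx'],m['cy'],(-R.T@np.array(m['tvec'])).round(3),R.round(2).tolist())
E
```

```text
pics
0.0 [0.18039601 0.57164515 0.21760248] [-4.78387818e-01 -3.10454511e+00  2.78366187e-03] 0.09312355730828724
top 381.17304074472406 284.8854766831141 209.3453388495984 [ 0.345 -0.007  1.217] [[0.0, -1.0, -0.0], [-0.99, -0.0, -0.15], [0.15, 0.0, -0.99]]
side 473.76269389069114 286.06911991077493 208.76138369991273 [-0.088 -0.841  0.845] [[0.8, -0.6, -0.0], [-0.36, -0.48, -0.8], [0.48, 0.64, -0.6]]
wrist 350.11761510721016 277.37004405360267 216.83900007332502 [0.113 0.593 0.382] [[0.3, 0.95, -0.0], [0.92, -0.29, 0.26], [0.25, -0.08, -0.97]]
```

View pics/top0.png

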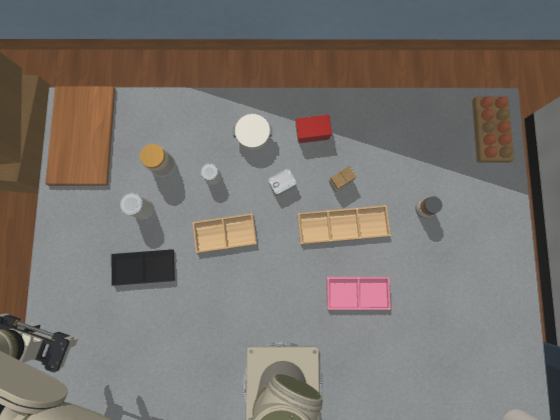

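View pics/side0.png

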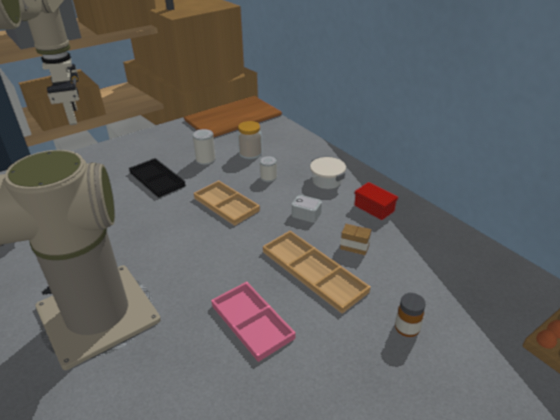

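The top view shows:
- Trays: plywood two-bay tray at (224,234) and three-bay tray at (344,225). Black (143,268) and pink (358,294) are decoys.
- Stock: tall can (132,204), small tin (210,172), flat tin (283,182), carton (343,178), jar (429,206).
- Not to be moved: storage jar (153,156), clip box (252,130), tea tin (314,128).

Next I'll take an enlarged crop to confirm and run a first measurement.

```bash
cat > h.py <<'E'
from plant import monitor, eyes, ticket
import cv2,numpy as np
def ray(m,u,v,z):
    R=cv2.Rodrigues(np.array(m['rvec']))[0]; t=np.array(m['tvec']).ravel()
    c=-R.T@t; d=R.T@np.array([(u-m['cx'])/m['fx'],(v-m['cy'])/m['fy'],1]); return c+d*(z-c[2])/d[2]
def rect(m,cnt,z):
    "world min-area rectangle of an image contour on the plane z: centre, short, long (mm), angle of long side (deg)"
    p=np.array([ray(m,u,v,z)[:2]*1000 for u,v in cnt.reshape(-1,2)],np.float32)
    (c,(w,h),a)=cv2.minAreaRect(p)
    if w>h: w,h=h,w; a+=90
    return np.round(c,1),round(w),round(h),round((a)%180+0,1)
def big(mask,k=0):
    cs=sorted(cv2.findContours(mask,cv2.RETR_EXTERNAL,cv2.CHAIN_APPROX_NONE)[0],key=cv2.contourArea); return cs[-1-k]
E
python3 - <<'E'
from h import *
im=cv2.imread('pics/top0.png'); m=eyes.camera_model('top')
cv2.imwrite('pics/crop.png',cv2.resize(im[120:270,100:460],None,fx=2.2,fy=2.2,interpolation=cv2.INTER_CUBIC))
hsv=cv2.cvtColor(im,cv2.COLOR_BGR2HSV)
ply=cv2.morphologyEx(cv2.inRange(hsv,(10,80,110),(25,255,255)),cv2.MORPH_CLOSE,np.ones((5,5)))
for n,(x0,x1) in dict(two=(185,262),three=(292,398)).items():
    k=np.zeros_like(ply);k[205:260,x0:x1]=ply[205:260,x0:x1]
    print(n,rect(m,big(k),.02))
for n,(u,v,z) in dict(can=(132,204,.1),tin=(209.5,171.5,.065),flat=(282.5,182,.042),carton=(342.5,178,.058),jar=(430,205.5,.085),stor=(153,156,.106)).items(): print(n,ray(m,u,v,z).round(3))
E
```

```text
two (array([455.2, 185.8]), 98, 191, 8.3)
three (array([ 482.7, -190.1]), 98, 282, 5.0)
can [0.533 0.449 0.1  ]
tin [0.642 0.229 0.065]
flat [0.614 0.002 0.042]
carton [ 0.623 -0.185  0.058]
jar [ 0.532 -0.442  0.085]
stor [0.679 0.393 0.106]
```

View pics/crop.png

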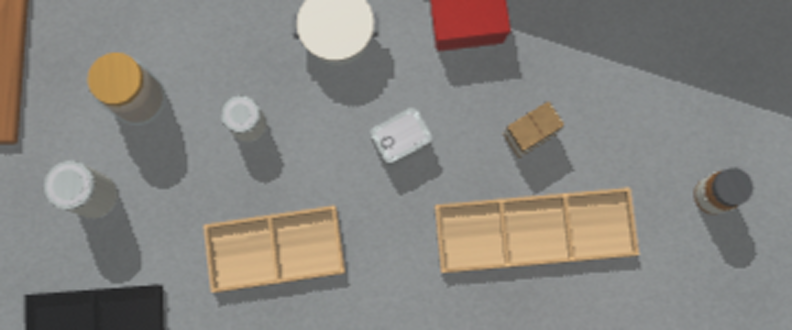

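The crop confirms it. The plain plywood two-bay tray and the two white-label cylinders fit: the tall one at far left is tall_can and the short one at (210,172) is small_tin. The brass-lidded jar stays, and the dark-lidded amber jar at the right is the kit jar. I'll start with the tall can.

Request:
arm_command(deltas=[[[3.5, -1.2, 0, 0, 0, -6.75], [3.5, -1.2, 0, 0, 0, -6.75], [3.5, -1.2, 0, 0, 0, -6.75], [3.5, -1.2, 0, 0, 0, -6.75], [3.5, -1.2, 0, 0, 0, -6.75], [3.5, -1.2, 0, 0, 0, -6.75], [3.5, -1.2, 0, 0, 0, -6.75], [3.5, -1.2, 0, 0, 0, -6.75], [3.5, -1.2, 0, 0, 0, -6.75], [3.5, -1.2, 0, 0, 0, -6.75], [0, 0, 0, 0, 0, 0]]], gripper=1, squeeze=15)

```text
t: 1.07
tool_pos: [0.5363, 0.4479, 0.217]
orientation: [2.136, 2.3, -0.002]
force: [0.1, 1.0, -1.1]
opening: 0.093
gripper_force: 0.0
```

```bash
python3 - <<'E'
from h import *
s=monitor.read_state(); m=eyes.camera_model('wrist'); im=eyes.read_camera('wrist'); cv2.imwrite('pics/w1.png',im)
print(s['t'],s['tool_pos'],s['orientation'])
R=cv2.Rodrigues(np.array(m['rvec']))[0]
P=R@s['tool_pos']+m['tvec']; print(P[:2]/P[2]*m['fx']+[m['cx'],m['cy']])
P=R@np.array([.533,.449,.1])+m['tvec']; print(P[:2]/P[2]*m['fx']+[m['cx'],m['cy']])
E
```

```text
1.0667 [0.53627463 0.44794072 0.21696195] [ 2.13641724e+00  2.30029817e+00 -1.99058850e-03]
[276.75482673 267.6293391 ]
[272.95542851 209.50320001]
```

View pics/w1.png

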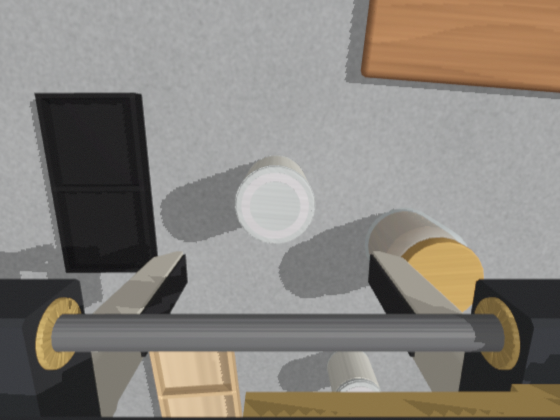

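The can top is centred at (275,204) with the fingers clear of it, so the can is at about (0.535, 0.453).

Request:
arm_command(deltas=[[[-0.1, 0.5, -3, 0, 0, 0], [0, 0, -3.5, 0, 0, 0], [0, 0, -3.5, 0, 0, 0], [0, 0, -3.5, 0, 0, 0], [0, 0, -2.7, 0, 0, 0], [0, 0, 0, 0, 0, 0]]])

```text
t: 1.62
tool_pos: [0.5241, 0.4544, 0.048]
orientation: [-2.119, -2.316, 0.02]
force: [-0.8, -0.2, -2.1]
opening: 0.0929
gripper_force: 0.0
```

Request:
arm_command(deltas=[[[0, 0, 0, 0, 0, 0], [0, 0, 0, 0, 0, 0], [0, 0, 0, 0, 0, 0], [0, 0, 0, 0, 0, 0], [0, 0, 0, 0, 0, 0], [0, 0, 0, 0, 0, 0], [0, 0, 0, 0, 0, 0]]], gripper=-1, squeeze=20)

```text
t: 2.2
tool_pos: [0.5314, 0.4583, 0.0597]
orientation: [2.122, 2.315, 0.008]
force: [0.8, -0.2, 6.4]
opening: 0.0654
gripper_force: 19.9
```

Request:
arm_command(deltas=[[[0, 0, 1, 0, 0, 0], [0, 0, 2.5, 0, 0, 0], [0, 0, 3.5, 0, 0, 0], [0, -1.5, 3, 0, 0, 0], [-0.3, -3, 1, 0, 0, 0], [-0.3, -3.5, 0, 0, 0, 0], [-0.3, -4, 0, 0, 0, 0], [-0.3, -4, 0, 0, 0, 0], [-0.3, -4, 0, 0, 0, 0], [-0.3, -4, 0, 0, 0, 0], [-0.3, -4, 0, 0, 0, 0], [-0.3, -4, 0, 0, 0, 0]]])

```text
t: 3.2
tool_pos: [0.5046, 0.1354, 0.167]
orientation: [-2.122, -2.316, 0.0]
force: [0.3, 0.3, -3.5]
opening: 0.0658
gripper_force: 19.9
```

Request:
arm_command(deltas=[[[-0.3, -4, 0, 0, 0, 0], [-0.3, -4, 0, 0, 0, 0], [-0.3, -4, 0, 0, 0, 0], [-0.3, -4, 0, 0, 0, 0], [-0.3, -4, 0, 0, 0, 0], [-0.3, -4, 0, 0, 0, 0], [-0.3, -3, 0, 0, 0, 0], [-0.3, -2, 0, 0, 0, 0], [-0.2, -1, 0, 0, 0, 0], [0, 0, 0, 0, 0, 0], [0, 0, 0, 0, 0, 0]]])

```text
t: 4.12
tool_pos: [0.4794, -0.1626, 0.1667]
orientation: [-2.124, -2.314, -0.001]
force: [-0.3, -0.9, -3.1]
opening: 0.0655
gripper_force: 19.9
```

```bash
python3 - <<'E'
from h import *
s=monitor.read_state(); m=eyes.camera_model('wrist'); im=eyes.read_camera('wrist'); cv2.imwrite('pics/w2.png',im)
R=cv2.Rodrigues(np.array(m['rvec']))[0]
f=lambda p:(lambda P:P[:2]/P[2]*m['fx']+[m['cx'],m['cy']])(R@np.array(p)+m['tvec'])
x,y,z=s['tool_pos']; print(s['tool_pos'],'can top if centred',f([x,y,z+.04]),'5mm in -y',f([x,y-.005,z+.04]))
print('tray mid',f([.4827,-.1901,.006]), 'mid +y wall corners',f([.435,-.1435,.02]),f([.5225,-.1435,.02]))
E
```

```text
[ 0.47935965 -0.16258488  0.16672799] can top if centred [276.64896385 307.82268447] 5mm in -y [275.58612016 319.03686311]
tray mid [277.97389538 228.17426745] mid +y wall corners [229.33641675 178.61126355] [326.52315694 186.86431463]
```

View pics/w2.png

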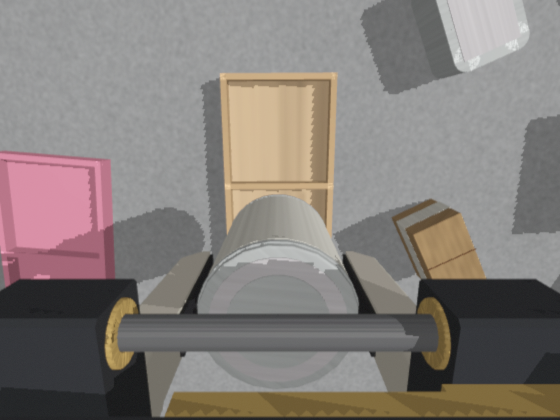

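The can is centred in the jaws at (279,308), and the tray divider lies at row 185 as expected. I'll set it in the middle bay.

Request:
arm_command(deltas=[[[0.2, -1.4, 0, 0, 0, 0], [0.2, -1.4, 0, 0, 0, 0], [0, 0, -1, 0, 0, 0], [0, 0, -2.5, 0, 0, 0], [0, 0, -2.5, 0, 0, 0], [0, 0, -1.5, 0, 0, 0], [0, 0, -1, 0, 0, 0], [0, 0, -0.5, 0, 0, 0], [0, 0, 0, 0, 0, 0], [0, 0, 0, 0, 0, 0]]])

```text
t: 5.0
tool_pos: [0.4841, -0.191, 0.0772]
orientation: [2.122, 2.315, 0.0]
force: [-0.1, -0.5, -3.3]
opening: 0.0654
gripper_force: 19.9
```

Request:
arm_command(deltas=[[[0, 0, -0.4, 0, 0, 0], [0, 0, -0.3, 0, 0, 0], [0, 0, -0.2, 0, 0, 0], [0, 0, -0.1, 0, 0, 0], [0, 0, 0, 0, 0, 0]]])

```text
t: 5.42
tool_pos: [0.4835, -0.1908, 0.0665]
orientation: [-2.123, -2.316, 0.0]
force: [0.3, -0.1, -3.7]
opening: 0.0657
gripper_force: 19.9
```

Request:
arm_command(deltas=[[[0, 0, -0.2, 0, 0, 0], [0, 0, 0, 0, 0, 0], [0, 0, 0, 0, 0, 0]]])

```text
t: 5.67
tool_pos: [0.4841, -0.1912, 0.0655]
orientation: [2.122, 2.315, 0.0]
force: [-2.5, 0.2, 3.4]
opening: 0.0655
gripper_force: 19.9
```

Request:
arm_command(deltas=[[[0, 0, 0, 0, 0, 0], [0, 0, 0, 0, 0, 0], [0, 0, 0, 0, 0, 0], [0, 0, 1, 0, 0, 0], [0, 0, 2.5, 0, 0, 0], [0, 0, 3.5, 0, 0, 0], [0, 0, 3.5, 0, 0, 0], [1.5, -0.5, 3, 0, 0, 0], [3.5, -0.5, 0.5, 0, 0, 0], [3.5, -1, 0, 0, 0, 0], [3.5, -0.5, 0, 0, 0, 0], [2, 0, 0, 0, 0, 0]]], gripper=1)

```text
t: 6.67
tool_pos: [0.6263, -0.2166, 0.2055]
orientation: [2.122, 2.314, 0.001]
force: [0.5, -0.9, 0.6]
opening: 0.0931
gripper_force: 0.0
```

Request:
arm_command(deltas=[[[0, 0, 0, 0, 0, 0], [0, 0, 0, 0, 0, 0]]])

```text
t: 6.83
tool_pos: [0.624, -0.2156, 0.2043]
orientation: [-2.121, -2.316, 0.001]
force: [-0.4, -0.2, -0.5]
opening: 0.0929
gripper_force: 0.0
```

```bash
python3 - <<'E'
from h import *
s=monitor.read_state(); m=eyes.camera_model('wrist'); im=eyes.read_camera('wrist'); cv2.imwrite('pics/w3.png',im)
print(s['t'],s['tool_pos'],s['orientation'],s['opening'])
t=eyes.read_camera('top'); cv2.imwrite('pics/top1.png',t)
b=np.zeros((420,760,3),np.uint8); b[:,:560]=im; b[:300,560:]=cv2.resize(t[175:250,340-25:390-25],(200,300)); cv2.imwrite('pics/v3.png',b)
E
```

```text
6.8333 [ 0.62401181 -0.21560742  0.20432876] [-2.12142635e+00 -2.31587300e+00  5.19228662e-04] 0.09292503343167499
```

View pics/v3.png

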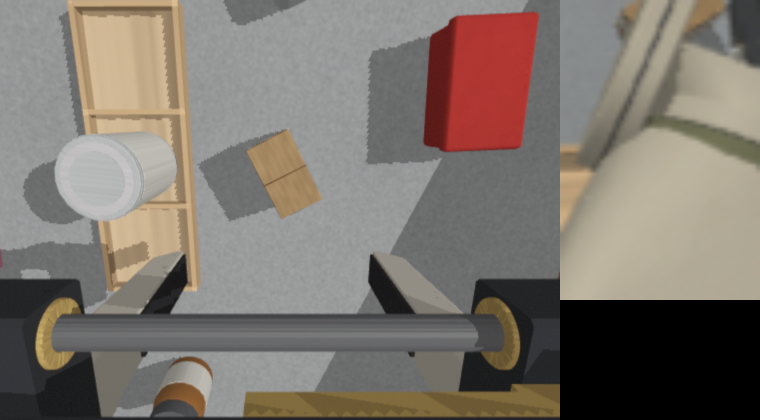

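The can stands upright in the middle bay. The carton is at (284,174) in the wrist view.

```bash
python3 - <<'E'
from h import *
m=eyes.camera_model('wrist'); im=cv2.imread('pics/w3.png'); hsv=cv2.cvtColor(im,cv2.COLOR_BGR2HSV)
k=cv2.inRange(hsv,(8,70,70),(25,255,255)); k[:, :235]=0;k[:,335:]=0;k[:110]=0;k[235:]=0
k=cv2.morphologyEx(k,cv2.MORPH_CLOSE,np.ones((5,5)))
print(rect(m,big(k),.058))
E
```

```text
(array([ 627.1, -189.1]), 41, 69, 32.0)
```

Request:
arm_command(deltas=[[[0.1, 0.9, 0, 0, 0, 6.75], [0.1, 0.9, -1.5, 0, 0, 6.75], [0.1, 0.8, -3.5, 0, 0, 6.75], [0, 0, -3.5, 0, 0, 6.75], [0, 0, -3.5, 0, 0, 0], [0, 0, -3.5, 0, 0, 0], [0, 0, -1.6, 0, 0, 0], [0, 0, -0.5, 0, 0, 0], [0, 0, 0, 0, 0, 0]]])

```text
t: 7.68
tool_pos: [0.6247, -0.1895, 0.0275]
orientation: [-1.523, -2.745, 0.001]
force: [0.3, -0.9, 0.6]
opening: 0.0932
gripper_force: 0.0
```

Request:
arm_command(deltas=[[[0, 0, 0, 0, 0, 0], [0, 0, 0, 0, 0, 0], [0, 0, 0, 0, 0, 0], [0, 0, 0, 0, 0, 0], [0, 0, 0, 0, 0, 0], [0, 0, 0, 0, 0, 0], [0, 0, 0, 0, 0, 0], [0, 0, 0, 0, 0, 0]]], gripper=-1, squeeze=12)

```text
t: 8.35
tool_pos: [0.6266, -0.1898, 0.0286]
orientation: [-1.524, -2.747, -0.0]
force: [-0.2, 0.8, 1.4]
opening: 0.0441
gripper_force: 0.2
```

Request:
arm_command(deltas=[[[0, 0, 0, 0, 0, 0], [0, 0, 0, 0, 0, 0], [0, 0, 0, 0, 0, 0], [0, 0, 1, 0, 0, 0], [0, 0, 2.5, 0, 0, 0], [0, -1, 3.5, 0, 0, -6.75], [-1, -2.5, 3, 0, 0, -6.75], [-2.5, -2.5, 1.5, 0, 0, -6.75], [-3.5, -2, 0, 0, 0, -6.75], [-3.5, -1.3, 0, 0, 0, 0], [-2.1, 0, 0, 0, 0, 0], [-1, 0, 0, 0, 0, 0]]])

```text
t: 9.35
tool_pos: [0.488, -0.2837, 0.1442]
orientation: [-2.125, -2.313, 0.001]
force: [0.1, -0.2, -0.7]
opening: 0.0419
gripper_force: 12.0
```

Request:
arm_command(deltas=[[[0, 0, 0, 0, 0, 0], [0, 0, 0, 0, 0, 0]]])

```text
t: 9.52
tool_pos: [0.4912, -0.2828, 0.1444]
orientation: [2.122, 2.315, 0.001]
force: [-0.3, -0.1, -0.6]
opening: 0.0419
gripper_force: 12.0
```

Request:
arm_command(deltas=[[[0, 0, -1.5, 0, 0, 0], [0, 0, -3, 0, 0, 0], [0, 0, -3, 0, 0, 0], [0, 0, -2, 0, 0, 0], [0, 0, -0.8, 0, 0, 0], [0, 0, -0.4, 0, 0, 0], [0, 0, 0, 0, 0, 0], [0, 0, -0.1, 0, 0, 0], [0, 0, -0.1, 0, 0, 0], [0, 0, 0, 0, 0, 0], [0, 0, 0, 0, 0, 0]]])

```text
t: 10.43
tool_pos: [0.4913, -0.2833, 0.0358]
orientation: [2.122, 2.314, 0.0]
force: [-1.0, 0.1, -1.0]
opening: 0.042
gripper_force: 12.0
```

Request:
arm_command(deltas=[[[0, 0, -0.1, 0, 0, 0], [0, 0, -0.1, 0, 0, 0], [0, 0, 0, 0, 0, 0], [0, 0, 0, 0, 0, 0]]])

```text
t: 10.77
tool_pos: [0.4912, -0.2834, 0.0344]
orientation: [2.122, 2.315, 0.0]
force: [-3.4, 2.1, 10.5]
opening: 0.0418
gripper_force: 12.0
```

Request:
arm_command(deltas=[[[0, 0, 0, 0, 0, 0], [0, 0, 0, 0, 0, 0], [0, 0, 0, 0, 0, 0], [0, 0, 1, 0, 0, 0], [0, 0, 3, 0, 0, 0], [0, 0, 4, 0, 0, 0], [0, 0, 4, 0, 0, 0], [0.5, -2.5, 3, 0, 0, 0], [1, -4, 1.5, 0, 0, 0], [1, -4, 0, 0, 0, 0], [1, -4, 0, 0, 0, 0], [0.5, -4, 0, 0, 0, 0]]], gripper=1)

```text
t: 11.77
tool_pos: [0.5311, -0.4675, 0.1984]
orientation: [2.121, 2.315, 0.0]
force: [1.1, -0.4, -0.7]
opening: 0.093
gripper_force: 0.0
```

Request:
arm_command(deltas=[[[0, 0, 0, 0, 0, 0], [0, 0, 0, 0, 0, 0], [0, 0, 0, 0, 0, 0]]])

```text
t: 12.02
tool_pos: [0.5299, -0.4656, 0.1966]
orientation: [-2.123, -2.314, -0.001]
force: [-0.9, -0.5, 0.1]
opening: 0.0929
gripper_force: 0.0
```

```bash
python3 - <<'E'
from h import *
s=monitor.read_state(); m=eyes.camera_model('wrist'); im=eyes.read_camera('wrist'); cv2.imwrite('pics/w4.png',im)
print(s['t'],s['tool_pos'],s['orientation'],s['opening'])
for u,v in((250,150),(280,200),(310,200)): print(u,v,ray(m,u,v,.085))
E
```

```text
12.0167 [ 0.52988181 -0.46560894  0.19661932] [-2.12276053e+00 -2.31447988e+00 -6.72793051e-04] 0.09287631517972081
250 150 [ 0.5046773  -0.41702933  0.085     ]
280 200 [ 0.5313922  -0.45456929  0.085     ]
310 200 [ 0.55548984 -0.45249003  0.085     ]
```

View pics/w4.png

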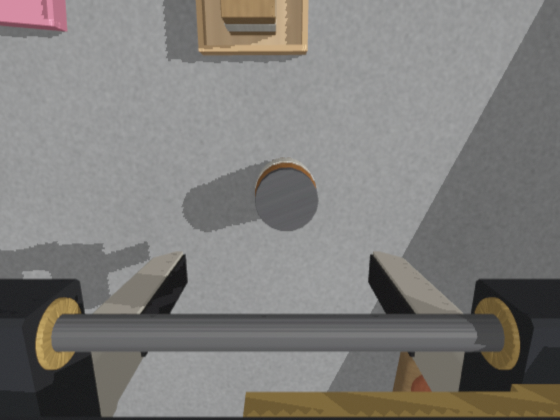

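The jar's lid is centred at (287,199), which puts the jar at (0.537, -0.4535). The carton sits in its bay.

Request:
arm_command(deltas=[[[0.4, 0.6, -1.5, 0, 0, 0], [0.3, 0.6, -3.5, 0, 0, 0], [0, 0, -3.5, 0, 0, 0], [0, 0, -3.5, 0, 0, 0], [0, 0, -3.2, 0, 0, 0], [0, 0, -1.5, 0, 0, 0], [0, 0, -0.7, 0, 0, 0], [0, 0, 0, 0, 0, 0]]])

```text
t: 12.73
tool_pos: [0.5368, -0.4525, 0.0223]
orientation: [-2.121, -2.315, -0.0]
force: [-0.6, 0.6, -0.4]
opening: 0.0932
gripper_force: 0.0
```

Request:
arm_command(deltas=[[[0, 0, 0, 0, 0, 0], [0, 0, 0, 0, 0, 0], [0, 0, 0, 0, 0, 0], [0, 0, 0, 0, 0, 0], [0, 0, 0, 0, 0, 0], [0, 0, 0, 0, 0, 0], [0, 0, 0, 0, 0, 0], [0, 0, 0, 0, 0, 0], [0, 0, 0, 0, 0, 0]]], gripper=-1, squeeze=18)

```text
t: 13.48
tool_pos: [0.5371, -0.4541, 0.0234]
orientation: [2.123, 2.315, -0.0]
force: [-2.9, -0.1, 5.4]
opening: 0.0557
gripper_force: 18.0
```

Request:
arm_command(deltas=[[[0, 0, 1, 0, 0, 0], [0, 0, 2.5, 0, 0, 0], [0, 0, 3.5, 0, 0, 0], [0, 0, 3.5, 0, 0, 0], [0, 0, 2.5, 0, 0, 0], [0, 1.4, 0, 0, 0, 0], [0, 3, 0, 0, 0, 0], [-0.5, 4, 0, 0, 0, 0], [-0.5, 4, 0, 0, 0, 0], [-0.5, 4, 0, 0, 0, 0], [-0.5, 4, 0, 0, 0, 0], [-0.5, 4, 0, 0, 0, 0]]])

```text
t: 14.48
tool_pos: [0.5112, -0.2077, 0.1525]
orientation: [-2.123, -2.315, -0.0]
force: [1.1, 0.4, -3.9]
opening: 0.0556
gripper_force: 18.0
```

Request:
arm_command(deltas=[[[-0.5, 4, 0, 0, 0, 0.5], [-0.5, 4, 0, 0, 0, 0.5], [-0.5, 4, 0, 0, 0, 0.5], [-0.5, 4, 0, 0, 0, 0.5], [-0.5, 4, 0, 0, 0, 0.5], [-0.5, 4, 0, 0, 0, 0.5], [-0.5, 4, 0, 0, 0, 0.3], [-0.5, 4, 0, 0, 0, 0], [-0.5, 2, 0, 0, 0, 0], [-0.5, 1, 0, 0, 0, 0], [0, 0, 0, 0, 0, 0], [0, 0, 0, 0, 0, 0]]])

```text
t: 15.48
tool_pos: [0.4617, 0.14, 0.1527]
orientation: [2.054, 2.377, -0.001]
force: [0.7, -0.8, -2.3]
opening: 0.0561
gripper_force: 18.0
```

Request:
arm_command(deltas=[[[0, 0, -1.5, 0, 0, 0], [0, 0, -3, 0, 0, 0], [0, 0, -3, 0, 0, 0], [0, 0, -2.5, 0, 0, 0], [0, 0, -1.2, 0, 0, 0], [0, 0, -0.5, 0, 0, 0], [0, 0, -0.3, 0, 0, 0], [0, 0, -0.2, 0, 0, 0], [0, 0, 0, 0, 0, 0], [0, 0, 0, 0, 0, 0]]])

```text
t: 16.32
tool_pos: [0.4634, 0.1403, 0.0323]
orientation: [2.054, 2.375, 0.003]
force: [0.7, 0.5, -2.7]
opening: 0.056
gripper_force: 18.0
```

Request:
arm_command(deltas=[[[0, 0, -0.2, 0, 0, 0], [0, 0, -0.1, 0, 0, 0], [0, 0, 0, 0, 0, 0], [0, 0, 0, 0, 0, 0]]])

```text
t: 16.65
tool_pos: [0.4633, 0.1405, 0.0294]
orientation: [2.054, 2.375, 0.003]
force: [-1.7, -0.7, 5.9]
opening: 0.0562
gripper_force: 18.0
```

Request:
arm_command(deltas=[[[0, 0, 0, 0, 0, 0], [0, 0, 0, 0, 0, 0], [0, 0, 0, 0, 0, 0], [0, 0, 1, 0, 0, 0], [0, 0, 3, 0, 0, 0], [0, 0, 4, 0, 0, 0], [0, 0, 4, 0, 0, 0], [2, -2, 3, 0, 0, 0], [3, -3, 2, 0, 0, 0], [3.5, -3.5, 0, 0, 0, 0], [3.5, -4, 0, 0, 0, 0], [3, -3.5, 0, 0, 0, 0]]], gripper=1)

```text
t: 17.65
tool_pos: [0.5944, -0.0003, 0.1974]
orientation: [2.053, 2.375, 0.002]
force: [0.1, -0.3, 0.0]
opening: 0.0927
gripper_force: 0.0
```

Request:
arm_command(deltas=[[[0, 0, 0, 0, 0, 0], [0, 0, 0, 0, 0, 0], [0, 0, 0, 0, 0, 0]]])

```text
t: 17.9
tool_pos: [0.5924, 0.0013, 0.1958]
orientation: [-2.055, -2.375, 0.0]
force: [0.8, 0.4, 0.8]
opening: 0.093
gripper_force: 0.0
```

```bash
python3 - <<'E'
from h import *
s=monitor.read_state(); m=eyes.camera_model('wrist'); im=eyes.read_camera('wrist'); cv2.imwrite('pics/w5.png',im)
print(s['t'],s['tool_pos'],s['orientation'],s['opening'])
hsv=cv2.cvtColor(im,cv2.COLOR_BGR2HSV)
k=cv2.inRange(im,(160,160,160),(255,255,255)); k[:100]=0;k[270:]=0;k[:,:200]=0;k[:,380:]=0
k=cv2.morphologyEx(k,cv2.MORPH_CLOSE,np.ones((7,7)))
c=big(k); print(rect(m,c,.042), cv2.minAreaRect(c))
cv2.drawContours(im,[c],0,(0,0,255),1); cv2.imwrite('pics/v5.png',im)
E
```

```text
17.9 [0.59241505 0.00126646 0.19576917] [-2.05544116e+00 -2.37472229e+00  1.57036368e-04] 0.092987216669994
(array([617.4,   2.4]), 59, 76, 28.8) ((304.0616455078125, 203.16439819335938), (79.9391098022461, 63.67039108276367), 69.44395446777344)
```

View pics/v5.png

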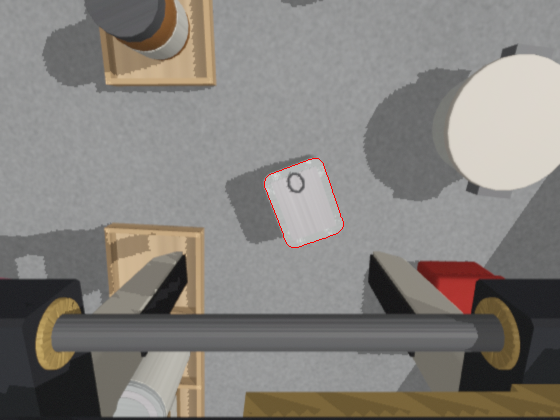

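The flat tin is outlined cleanly: centre (0.617, 0.002), turned 28.8°. The jar stands in its bay.

Request:
arm_command(deltas=[[[0.9, 0, -1, 0, 0, 6.8], [0.9, 0.1, -2.5, 0, 0, 6.8], [0.7, 0, -3.5, 0, 0, 6.9], [0, 0, -3.5, 0, 0, 0], [0, 0, -3.5, 0, 0, 0], [0, 0, -2, 0, 0, 0], [0, 0, -1, 0, 0, 0], [0, 0, -0.5, 0, 0, 0], [0, 0, 0, 0, 0, 0], [0, 0, 0, 0, 0, 0]]])

```text
t: 18.78
tool_pos: [0.619, 0.0025, 0.0228]
orientation: [1.598, 2.702, 0.002]
force: [0.1, 0.5, 0.6]
opening: 0.0935
gripper_force: 0.0
```

Request:
arm_command(deltas=[[[-0.2, 0, -0.3, 0, 0, 0], [0, 0, 0, 0, 0, 0], [0, 0, 0, 0, 0, 0]]])

```text
t: 19.03
tool_pos: [0.6164, 0.002, 0.0188]
orientation: [1.599, 2.702, 0.001]
force: [-0.1, -0.1, -0.1]
opening: 0.093
gripper_force: 0.0
```

Request:
arm_command(deltas=[[[0, 0, 0, 0, 0, 0], [0, 0, 0, 0, 0, 0], [0, 0, 0, 0, 0, 0], [0, 0, 0, 0, 0, 0], [0, 0, 0, 0, 0, 0], [0, 0, 0, 0, 0, 0], [0, 0, 0, 0, 0, 0], [0, 0, 0, 0, 0, 0], [0, 0, 0, 0, 0, 0]]], gripper=-1, squeeze=15)

```text
t: 19.78
tool_pos: [0.6158, 0.0021, 0.0176]
orientation: [1.6, 2.704, 0.0]
force: [0.9, -0.0, -0.4]
opening: 0.0579
gripper_force: 15.0
```

Request:
arm_command(deltas=[[[0, 0, 1, 0, 0, 0], [0, 0, 3, 0, 0, 0], [0, 0, 4, 0, 0, 0], [0, 0, 3, 0, 0, 0], [-1, 1.5, 0, 0, 0, -4.1], [-2.2, 3, 0, 0, 0, -4.1], [-2.4, 3.2, 0, 0, 0, -4.1], [-2.4, 3.2, 0, 0, 0, -4.1], [-2.4, 3.2, 0, 0, 0, -4.1], [-2.4, 3.2, 0, 0, 0, 0], [-2, 3, 0, 0, 0, 0], [-1.4, 2, 0, 0, 0, 0]]])

```text
t: 20.78
tool_pos: [0.4515, 0.2273, 0.1282]
orientation: [-2.053, -2.377, -0.0]
force: [0.3, -0.4, -0.7]
opening: 0.0577
gripper_force: 15.0
```

Request:
arm_command(deltas=[[[-0.5, 0.7, 0, 0, 0, 0], [0, 0, 0, 0, 0, 0], [0, 0, 0, 0, 0, 0], [0, 0, 0, 0, 0, 0]]])

```text
t: 21.12
tool_pos: [0.4496, 0.2311, 0.1279]
orientation: [2.056, 2.375, -0.0]
force: [-0.5, 0.4, -0.8]
opening: 0.0581
gripper_force: 15.0
```

Request:
arm_command(deltas=[[[-0.1, 0, -1.5, 0, 0, 0], [0, 0, -3, 0, 0, 0], [0, 0, -3, 0, 0, 0], [0, 0, -1.5, 0, 0, 0], [0, 0, -0.6, 0, 0, 0], [0, 0, -0.3, 0, 0, 0], [0, 0, -0.2, 0, 0, 0], [0, 0, 0, 0, 0, 0], [0, 0, 0, 0, 0, 0]]])

```text
t: 21.87
tool_pos: [0.4491, 0.2323, 0.0281]
orientation: [2.055, 2.375, 0.003]
force: [0.1, 0.4, -1.5]
opening: 0.0579
gripper_force: 15.0
```

Request:
arm_command(deltas=[[[0, 0, -0.2, 0, 0, 0], [0, 0, -0.2, 0, 0, 0], [0, 0, 0, 0, 0, 0], [0, 0, 0, 0, 0, 0]]])

```text
t: 22.2
tool_pos: [0.4487, 0.2324, 0.0235]
orientation: [2.054, 2.375, 0.003]
force: [1.1, -0.2, 1.9]
opening: 0.0581
gripper_force: 15.0
```

Request:
arm_command(deltas=[[[0, 0, 0, 0, 0, 0], [0, 0, 0, 0, 0, 0], [0, 0, 0, 0, 0, 0], [0, 0, 1, 0, 0, 0], [0, 0, 3, 0, 0, 0], [0, 0, 4, 0, 0, 0], [0, 0, 4, 0, 0, 0], [2, -0.4, 3, 0, 0, -1], [3.5, -0.6, 2, 0, 0, -1], [4, -0.6, 0.5, 0, 0, -1], [4, -0.4, 0, 0, 0, 0], [3.8, 0, 0, 0, 0, 0]]], gripper=1)

```text
t: 23.2
tool_pos: [0.6232, 0.2113, 0.1998]
orientation: [2.116, 2.319, 0.003]
force: [-0.4, 0.4, 0.9]
opening: 0.093
gripper_force: 0.0
```

Request:
arm_command(deltas=[[[2, 0, 0, 0, 0, 0], [0, 0, 0, 0, 0, 0], [0, 0, 0, 0, 0, 0], [0, 0, 0, 0, 0, 0]]])

```text
t: 23.53
tool_pos: [0.6401, 0.2122, 0.1977]
orientation: [-2.116, -2.321, 0.001]
force: [1.2, 0.4, 0.1]
opening: 0.093
gripper_force: 0.0
```

```bash
python3 - <<'E'
from h import *
s=monitor.read_state(); m=eyes.camera_model('wrist'); im=eyes.read_camera('wrist'); cv2.imwrite('pics/w6.png',im)
print(s['t'],s['tool_pos'],s['orientation'],s['opening'])
for u,v in((250,150),(280,150),(280,200)): print(u,v,ray(m,u,v,.065))
E
```

```text
23.5333 [0.64007702 0.21216857 0.19773538] [-2.11623257e+00 -2.32109429e+00  9.94663600e-04] 0.09299864017580944
250 150 [0.61304656 0.25878989 0.065     ]
280 150 [0.63802487 0.26109552 0.065     ]
280 200 [0.64203424 0.21855491 0.065     ]
```

View pics/w6.png

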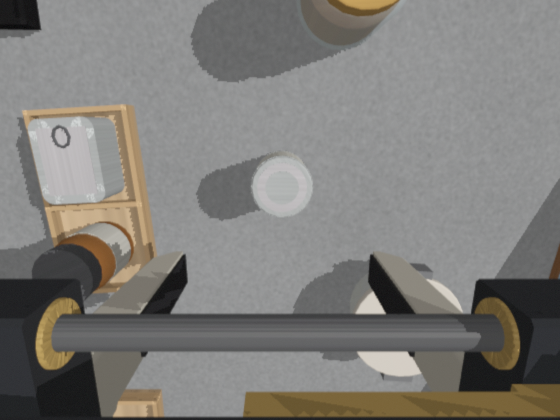

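The small tin is centred at (282,186), which puts it at (0.6425, 0.2305). The flat tin and jar sit in tray_two.

Request:
arm_command(deltas=[[[0.1, 0.9, -1.5, 0, 0, 0], [0.1, 0.9, -3.5, 0, 0, 0], [0, 0, -3.5, 0, 0, 0], [0, 0, -3.5, 0, 0, 0], [0, 0, -3, 0, 0, 0], [0, 0, -1.3, 0, 0, 0], [0, 0, -0.5, 0, 0, 0], [0, 0, 0, 0, 0, 0], [0, 0, 0, 0, 0, 0]]])

```text
t: 24.33
tool_pos: [0.6439, 0.2307, 0.0317]
orientation: [2.116, 2.321, 0.004]
force: [0.2, -0.2, -0.1]
opening: 0.0928
gripper_force: 0.0
```

Request:
arm_command(deltas=[[[0, 0, 0, 0, 0, 0], [0, 0, 0, 0, 0, 0], [0, 0, 0, 0, 0, 0], [0, 0, 0, 0, 0, 0], [0, 0, 0, 0, 0, 0], [0, 0, 0, 0, 0, 0], [0, 0, 0, 0, 0, 0], [0, 0, 0, 0, 0, 0], [0, 0, 0, 0, 0, 0]]], gripper=-1, squeeze=15)

```text
t: 25.08
tool_pos: [0.6428, 0.23, 0.0297]
orientation: [-2.117, -2.321, 0.0]
force: [-1.1, 0.1, 1.4]
opening: 0.0533
gripper_force: 15.0
```

Request:
arm_command(deltas=[[[0, 0, 1, 0, 0, 0], [0, 0, 3, 0, 0, 0], [0, 0, 4, 0, 0, 0], [0, 0, 4, 0, 0, 0], [-0.8, -1.5, 0, 0, 0, 0], [-1.5, -3, 0, 0, 0, 0], [-1.85, -3.6, 0, 0, 0, 0], [-1.85, -3.6, 0, 0, 0, 0], [-1.85, -3.6, 0, 0, 0, 0], [-1.85, -3.6, 0, 0, 0, 0], [-1.85, -3.6, 0, 0, 0, 0], [-1.85, -3.6, 0, 0, 0, 0]]])

```text
t: 26.08
tool_pos: [0.5075, -0.0323, 0.15]
orientation: [2.116, 2.322, 0.0]
force: [0.7, -0.6, -1.9]
opening: 0.0527
gripper_force: 15.0
```

Request:
arm_command(deltas=[[[-1.85, -3.6, 0, 0, 0, 0], [-1.1, -2, 0, 0, 0, 0], [-0.5, -1.05, 0, 0, 0, 0], [0, 0, 0, 0, 0, 0], [0, 0, 0, 0, 0, 0]]])

```text
t: 26.5
tool_pos: [0.4746, -0.0974, 0.1501]
orientation: [2.118, 2.32, 0.001]
force: [1.2, -1.0, -2.9]
opening: 0.0527
gripper_force: 15.0
```

Request:
arm_command(deltas=[[[0, 0, -1.5, 0, 0, 0], [0, 0, -3, 0, 0, 0], [0, 0, -3, 0, 0, 0], [0, 0, -2.2, 0, 0, 0], [0, 0, -1, 0, 0, 0], [0, 0, -0.4, 0, 0, 0], [0, 0, -0.2, 0, 0, 0], [0, 0, 0, 0, 0, 0], [0, 0, 0, 0, 0, 0]]])

```text
t: 27.25
tool_pos: [0.4757, -0.0976, 0.0382]
orientation: [2.115, 2.32, 0.002]
force: [-0.2, -0.4, -2.1]
opening: 0.0527
gripper_force: 15.0
```

Request:
arm_command(deltas=[[[0, 0, -0.2, 0, 0, 0], [0, 0, -0.1, 0, 0, 0], [0, 0, 0, 0, 0, 0], [0, 0, 0, 0, 0, 0]]])

```text
t: 27.58
tool_pos: [0.4758, -0.0979, 0.0356]
orientation: [2.115, 2.319, 0.002]
force: [-1.5, 1.7, 5.3]
opening: 0.0529
gripper_force: 15.0
```

Request:
arm_command(deltas=[[[0, 0, 0, 0, 0, 0], [0, 0, 0, 0, 0, 0], [0, 0, 0, 0, 0, 0], [0, 0, 1, 0, 0, 0], [0, 0, 3, 0, 0, 0], [0, 0, 4, 0, 0, 0], [0, 0, 4, 0, 0, 0], [0, 1.5, 3.5, 0, 0, 0], [0, 3, 2, 0, 0, 0], [-0.5, 4, 0.5, 0, 0, 0], [-0.5, 4, 0, 0, 0, 0], [-0.5, 4, 0, 0, 0, 0]]], gripper=1)

```text
t: 28.58
tool_pos: [0.4594, 0.0689, 0.2157]
orientation: [2.117, 2.319, 0.003]
force: [0.3, 0.3, -0.7]
opening: 0.093
gripper_force: 0.0
```

Request:
arm_command(deltas=[[[-0.7, 4, 0, 0, 0, 0], [-0.7, 4, 0, 0, 0, 0], [-0.7, 4, 0, 0, 0, 0], [-0.7, 4, 0, 0, 0, 0], [-0.7, 4, 0, 0, 0, 0], [-0.7, 4, 0, 0, 0, 0], [-0.7, 4, 0, 0, 0, 0], [-0.7, 4, 0, 0, 0, 0], [-0.7, 4, 0, 0, 0, 0], [-0.7, 3, 0, 0, 0, 0], [0, 1, 0, 0, 0, 0], [0, 0, 0, 0, 0, 0]]])

```text
t: 29.58
tool_pos: [0.3883, 0.4696, 0.2138]
orientation: [-2.113, -2.324, 0.0]
force: [0.4, -0.5, -0.4]
opening: 0.093
gripper_force: 0.0
```

```bash
python3 - <<'E'
from h import *
t=eyes.read_camera('top'); a=eyes.read_camera('side'); s=monitor.read_state(); print(s['t'],s['tool_pos'],s['force'])
b=np.zeros((560,800,3),np.uint8)
b[:280]=cv2.resize(t[130:270,60:460],None,fx=2,fy=2,interpolation=cv2.INTER_CUBIC)
b[280:]=cv2.resize(a[110:350,120:440],(373,280)).copy() if 0 else 0
c=cv2.resize(a[140:340,170:440],(378,280),interpolation=cv2.INTER_CUBIC); b[280:,:378]=c
cv2.imwrite('pics/end.png',b)
E
```

```text
29.6833 [0.38942509 0.46688343 0.21372694] [ 0.53436481 -1.27881873 -0.00464149]
```

View pics/end.png

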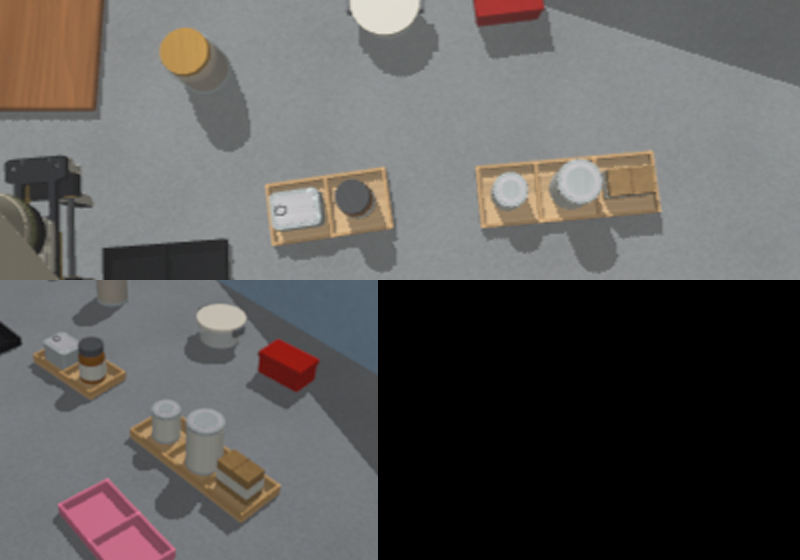

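Everything looks upright and in its bay: small tin (510,190), can (580,181), carton (632,181), flat tin (296,209), jar (353,197). I'll check numerically that the flat tin's lid is centred, then hand in.

```bash
python3 - <<'E'
from h import *
m=eyes.camera_model('top'); im=eyes.read_camera('top')
k=cv2.inRange(im,(150,150,150),(255,255,255)); k[:220]=0;k[250:]=0;k[:,:190]=0;k[:,224:]=0
r=rect(m,big(cv2.morphologyEx(k,cv2.MORPH_CLOSE,np.ones((3,3)))),.048); print(r)
if np.hypot(*(r[0]-[448.5,231.8]))<7: print(ticket.close_job())
E
```

```text
(array([448.8, 234.6]), 56, 76, 8.3)
the job is handed in; nothing more can be done
None
```

The job is handed in: all five items stand upright in their bays and the final pictures show the tea tin, storage jar and clip box undisturbed, at about 30 s on the robot's clock; no verdict was shown.

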